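# Pin the slant rack, draw the long culture tube and hold it upright

### The job

Lock the swivelling slant rack first: take the retaining pin out of its parking block and push it fully home, down through the hole in the swivel plate's lug and the hole in the rack's foot beneath it, and let go of it. Then draw the longer of the two capped tubes out of its slanting socket, turn it upright with the cap on top, and finish while still holding it so, steady in the gripper and clear above the rack, its foot about 16 cm above the table. Leave the pin in, and leave the shorter tube and the other things on the bench alone.

Things in the scene. Friction and masses are not known exactly. Their poses are not given: they have to be found in the camera images.
- slant_rack: Grey and aluminium slant rack: foot 150 x 170 x 24 mm, bolted down, with a swivel plate (top at z 33 mm) that bears the socket block. Origin: centre of the foot's underside, on the table; x away from the robot at yaw 0, y along the row of sockets toward the lug, z up. Until pinned, the plate can turn stiffly about this z; it starts at its pinning position, the two holes in line.
- socket_block (a point): Point midway between the mouths of the two sockets, on the upper face of the grey socket block (44 x 126 mm, 60 mm thick) that stands slanting between two cheeks (tops at z 79 mm) on the swivel plate. Axes as the rack's. The sockets' outward axis is (-0.643, 0, 0.766) in these axes: 40 degrees from vertical, leaning to -x. Sockets at y +35 and -35 mm, bore 20.5 mm, 55 mm deep. The block's highest edge is at z 108 mm.
- pin_hole (a point): Centre of the mouth of the pin hole, on the upper face of the lug (40 x 40 mm) of the swivel plate, 125 mm from the rack's origin along its +y and 33 mm above the table. The 11 mm upright hole goes through the 8 mm lug and then, 1 mm below, the 24 mm foot.
- pin_mid (a point): Retaining pin, 65 mm long: its point half-way up; z toward its grip. From the foot up: round-ended steel shank 8 mm diameter, 28 long; collar 18 diameter, 4 thick; neck 10 diameter, 13 long; black round grip 20 diameter, 20 tall, its centre 22.5 mm above this point. Fully home, the collar rests on the lug and this point is 4.5 mm above pin_hole. It starts upright in the parking block.
- park_block: Grey parking block, 50 x 50 x 22 mm, fixed to the table; origin at the centre of its underside. The pin stands in its central hole, 11 mm wide and 18 mm deep, the pin's foot 4 mm above the table.
- long_tube_mid (a point): The longer glass tube, 130 mm long, 18 mm diameter, with a white ribbed cap 21 mm diameter over its uppermost 30 mm; 30 g. The point is half-way along it, 65 mm from the foot; z along the tube toward the cap. The cap's centre is 50 mm along +z. It stands in one or the other socket, leaning 40 to 44 degrees, resting loosely on the low side, 55 mm of it inside; the cap may be gripped from the sides at any pitch, and it lifts straight out along its axis.
- short_tube_mid (a point): The shorter tube, of the same kind, 85 mm long, cap 21 mm diameter over its uppermost 22 mm; the point is half-way along it, 42.5 mm from the foot; z toward the cap. It stands in the remaining socket.
- vial: Bystander: capped vial, 21 mm diameter, 48 mm tall; origin at the centre of its underside.
- kitchen_timer: Bystander: white bench timer, 60 x 62 x 28 mm; origin at the centre of its underside.

How it is judged (in metres and radians):
On the way, in this order (a step that is already met when the one before it is completed fails the run):
1. the pin is fully home through the lug and the rack's foot, and let go (horizontal distance between pin_mid and pin_hole below 0.005 m and z of pin_mid in the frame of slant_rack below 0.0415 m and angle between pin_mid's own z axis and vertical below 0.15 rad and contact force between pin and the fingers below 0.05 N), for 0.2 s.
2. the long tube is drawn clear of its socket (height (world z) of long_tube_mid above 0.15 m and contact force between long_tube and slant_rack below 0.05 N), for 0.1 s.
At the end, for the whole second after the job is handed in: The pin is in both holes within 4 mm of fully home and untilted; the fingers alone hold the long tube upright, cap up, within 0.2 rad, its middle more than 195 mm (its foot more than 130 mm) above the table, moving slower than 30 mm/s; the short tube is within 15 mm of where it stood (horizontal distance between pin_mid and pin_hole below 0.005 m and z of pin_mid in the frame of slant_rack below 0.0415 m and angle between pin_mid's own z axis and vertical below 0.15 rad and height (world z) of long_tube_mid above 0.195 m and angle between long_tube_mid's own z axis and vertical below 0.2 rad and contact force between long_tube and the fingers above 1 N and contact force between long_tube and slant_rack below 0.05 N and linear speed of long_tube below 0.03 m/s and distance of short_tube_mid from where it was at the start of the episode below 0.015 m); the arm keeps its last pose, push and grip.
It fails at once if the long tube is drawn before the pin is home, or with the pin pulled out (distance of long_tube_mid from where it was at the start of the episode above 0.02 m and not (horizontal distance between pin_mid and pin_hole below 0.005 m and z of pin_mid in the frame of slant_rack below 0.0415 m and angle between pin_mid's own z axis and vertical below 0.15 rad)).
It fails at once if the shorter tube is disturbed (distance of short_tube_mid from where it was at the start of the episode above 0.02 m).
It fails at once if a bystander is knocked about (distance of any of vial, kitchen_timer from where it was at the start of the episode above 0.03 m).
It also fails if it takes over 51 s, if anything falls off the work surface, if the arm or the gripper's body presses on something with over 40 N, if the wrist force passes 120 N, or if a joint passes its speed limit or range.

### The arm

A 6-joint arm with a two-finger parallel gripper is mounted at the origin on a cart in front of the work surface, level with it; the furniture and walls round the work are solid. World frame = base frame: x ahead of the robot, y to its left, z up, the work surface at z = 0. Lengths are in mm, angles in rad, forces in N, time in s.
With the tool pointing down it reaches from about 400 to 925 mm from the base axis. Payload 12.5 kg.
Tool frame: the origin (TCP) lies midway between the tips of the shut fingers; the grasp point (between the pads) lies 19 mm behind it; z points along the fingers, y is the line along which they close (so a half turn about z gives the same grasp; the last joint's range is limited). The gripper opens to 95 mm and grips with 3 to 60 N. Pads are 20 mm wide; open, the fingers measure 119 mm over their backs; the gripper's body (75 mm by 180 mm) begins 59 mm behind the grasp point.
Start: joints at [-1.45, 0.491, 1.559, -0, 1.092, -0.106], TCP at [140.56, -609.007, 214.661] pointing down, gripper open.
Joint ranges: [-3.1, 3.1], [-0.84, 2.19], [0.05, 2.79], [-1.13, 4.28], [0.06, 2.93], [-2.69, 2.69]. Speed limits (rad/s): [2.22, 2.22, 2.79, 3.14, 3.14, 3.14].

### API

Orientations are given as [roll, pitch, yaw] about the fixed x, y, z axes, in that order (R = Rz(yaw) Ry(pitch) Rx(roll)).
In Python, from cell import readout, eyes, env gives the robot as it stands.
- The arm moves only by the tool move_arm, never from a script. Its argument "plan" is a list of rows, each a list of 3 entries, a list of its own where there are three numbers: the turn, a rotation vector about the tool's x, y, z in degrees, then the shift along the tool's x, y, z in m, then the gripper command: -1 is shut, 1 is fully open, values between are in proportion. In form: [[[ax, ay, az], [x, y, z], jaw], ...]. A call has 1 to 5 rows; each row is the pose to reach, as a shift and turn from the pose commanded when the call began, along the tool's axes at that moment; what a row does not reach only later rows make up. A row lasts 1/8 s, in which the tool goes at most 62.5 mm and 10.7 degrees, less where a joint would pass 70% of its speed; a pose out of reach is approached as far as the arm can. A call with a gripper value outside its range is refused whole. The fingers move at their own pace and stop on an object; the grip force is fixed at half the most. Time passes only in rows, so rows that repeat a pose let the fingers close. It gives the time, the measured TCP pose, the force, the opening and the grip force at its end, in the units of the state.
- readout.state(): the state, without advancing time (a new reading comes with each control period).
- eyes.read_camera(name): name is "scene" or "side" or "wrist"; returns a dict with "img" (400x640x3 uint8, red, green, blue), "K" (3x3 intrinsics, pixels), "dist" ([k1, k2, p1, p2, k3] as OpenCV has them; the pictures are not rectified), "extrinsics" (4x4, takes a point from camera to world coordinates). Camera axes: x right, y up, looking along -z (the intrinsics and any distortion apply to the point x, -y, -z); pixel columns grow to the right and rows downward; lengths in mm; the calibration is good to about 2 mm. A picture is of the moment at which its call begins. There is no depth.
- env.job_done(): hands the job in; it is judged then, once.
Trained networks look in a picture, given as the dict that the camera call returned (one of the last four; its "shot" number tells which), for a name from the list of things; names that differ only in an ending like _2 or _b are one class to them, and where a whole thing is asked for, a point or a joint stands for the part that bears it (a point fixed in the world has none). Each returns a list of dicts, best first, with "score" (0 to 1); they miss things now and then, are a little off and sometimes report something else, mostly with a low value. They report only what shows in the picture. A call takes as long as a camera call.
- eyes.cut_out(picture, name): "mask" (400x640 bool, what is visible of it) and "uv" ([column, row] in pixels, amid what is visible of it).
The state is a dict: "t": time; "joints": joint angles; "qvel": joint speeds; "tau": joint torques, N m; "eef_pos": TCP position; "tcp_rot": TCP orientation; "ft_force": force on the tool from outside, world axes, zero at the start; "moment": the same for the moment, N m; "opening": opening from 0.0 (shut) to 1.0 (fully open); "grip_force": force on a finger pad.
Only numpy, scipy, OpenCV 4.12 (cv2) and the standard library are available. Lean on these libraries where they do the work, as an engineer would, in place of code of your own. Each camera call takes 0.05 s, during which the arm holds its last target. There are 200 camera calls.

## Working session

There is one attempt and no reset: what is moved stays moved. The work goes in short steps, Python scripts to look and compute and a tool call to move; the robot and the scene stay as the last step left them, time stands still between calls to the robot, and variables do not carry over. Pictures are saved under pics/ and viewed, at most 10 in all, crops included, and the job is handed in when it is done.

Besides the shell and the picture viewer there is one more tool, called after "Request:" as name(argument=value, ...) on one line, values as JSON. move_arm: Moves the arm, as the interface text tells. Its arguments: {"type":"object","properties":{"plan":{"type":"array","items":{"type":"array"}}},"required":["plan"]}

```bash
mkdir -p pics; ls
cat > h.py <<'E'
import numpy as np, cv2
from scipy.spatial.transform import Rotation as R
from cell import readout, eyes, env
def ray(p,uv):
    q=cv2.undistortPoints(np.array([[uv]],float),np.array(p["K"],float),np.array(p["dist"],float))[0,0]
    E=np.array(p["extrinsics"],float); d=E[:3,:3]@np.array([q[0],-q[1],-1]); return E[:3,3],d/np.linalg.norm(d)
def tri(*rs):
    A=0;b=0
    for o,d in rs:
        P=np.eye(3)-np.outer(d,d);A=A+P;b=b+P@o
    x=np.linalg.solve(A,b); return x,[np.linalg.norm(np.cross(x-o,d)) for o,d in rs]
def proj(p,X):
    E=np.linalg.inv(np.array(p["extrinsics"],float)); c=(E[:3,:3]@np.atleast_2d(X).T).T+E[:3,3]
    c=c*[1,-1,-1]
    return cv2.projectPoints(c.astype(float),np.zeros(3),np.zeros(3),np.array(p["K"],float),np.array(p["dist"],float))[0][:,0]
def atz(r,z): o,d=r; return o+d*(z-o[2])/d[2]
def save(n,img): cv2.imwrite(f"pics/{n}.png",img[:,:,::-1])
E
cat > a.py <<'E'
from h import *
s=readout.state(); print({k:np.round(v,3) for k,v in s.items()})
for c in("scene","side"):
    p=eyes.read_camera(c); save(c+"0",p["img"]); print(c,np.round(p["extrinsics"],2).tolist())
    for n in("slant_rack","park_block","pin_mid","long_tube_mid","short_tube_mid","vial","kitchen_timer"):
        for r in eyes.cut_out(p,n)[:2]:
            m=r["mask"];ys,xs=np.where(m); print(n,round(r["score"],2),np.round(r["uv"]),xs.min(),xs.max(),ys.min(),ys.max(),len(xs))
E
python3 a.py
```

```text
pics
{'t': np.float64(0.0), 'joints': array([-1.45 ,  0.492,  1.559, -0.   ,  1.092, -0.106]), 'qvel': array([-0.   , -0.   , -0.002,  0.001, -0.   ,  0.   ]), 'tau': array([ 2.0000e-03, -6.1264e+01, -2.5818e+01,  6.9000e-02,  4.8000e-02,
       -0.0000e+00]), 'eef_pos': array([ 140.537, -608.756,  214.06 ]), 'tcp_rot': array([-3.14 , -0.   ,  0.227]), 'ft_force': array([ 0.246,  0.24 , -0.111]), 'moment': array([-0.015, -0.036, -0.039]), 'grip_force': np.float64(0.0), 'opening': np.float64(1.002)}
scene [[-0.64, 0.41, -0.65, -142.4], [-0.77, -0.33, 0.55, 506.68], [0.02, 0.85, 0.52, 603.76], [0.0, 0.0, 0.0, 1.0]]
slant_rack 0.29 [216. 242.] 209 221 229 250 196
park_block 0.74 [197. 282.] 181 218 269 299 672
pin_mid 0.65 [196. 268.] 191 202 259 280 185
long_tube_mid 0.58 [302. 195.] 288 311 187 206 247
short_tube_mid 0.56 [193. 268.] 191 202 259 280 185
short_tube_mid 0.44 [320. 189.] 313 324 184 194 97
vial 0.64 [296. 227.] 248 347 181 257 3915
vial 0.47 [215. 240.] 210 219 230 249 156
side [[-1.0, 0.0, -0.04, 449.55], [-0.04, -0.43, 0.9, 886.81], [-0.02, 0.9, 0.43, 540.5], [0.0, 0.0, 0.0, 1.0]]
slant_rack 0.9 [310. 239.] 282 343 193 274 3065
park_block 0.73 [320. 313.] 305 335 300 327 586
pin_mid 0.45 [319. 294.] 315 325 288 309 177
long_tube_mid 0.69 [326. 204.] 312 339 190 216 305
short_tube_mid 0.57 [318. 293.] 314 325 287 309 200
short_tube_mid 0.5 [322. 196.] 314 323 192 201 60
vial 0.5 [277. 282.] 271 282 269 292 218
kitchen_timer 0.65 [338. 187.] 332 355 177 191 236
kitchen_timer 0.48 [320. 196.] 313 325 191 203 100
```

Run:
```python
import cv2
a=cv2.imread("pics/scene0.png")[150:320,150:390];b=cv2.imread("pics/side0.png")[160:340,240:400]
cv2.imwrite("pics/c0.png",cv2.resize(a,None,fx=3.3,fy=3.3,interpolation=2));cv2.imwrite("pics/c1.png",cv2.resize(b,None,fx=3.3,fy=3.3,interpolation=2))
```

```text
(no output)
```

View pics/c0.png

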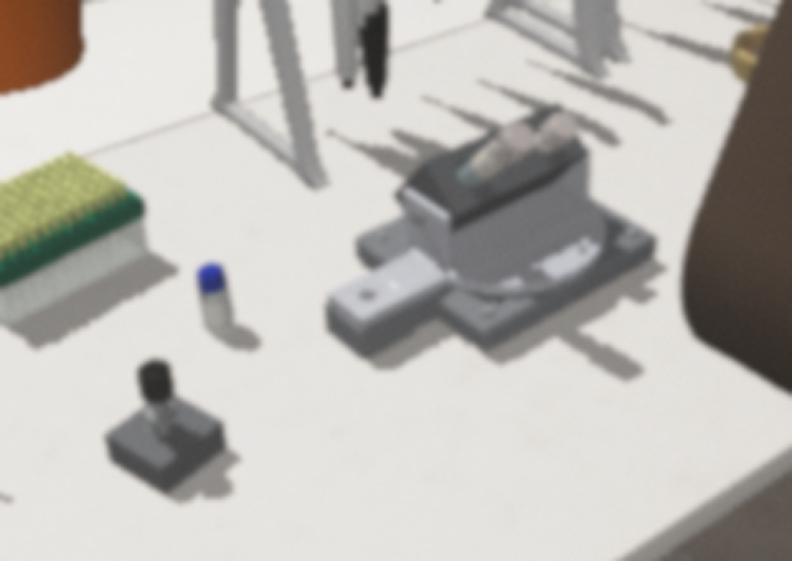

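View pics/c1.png

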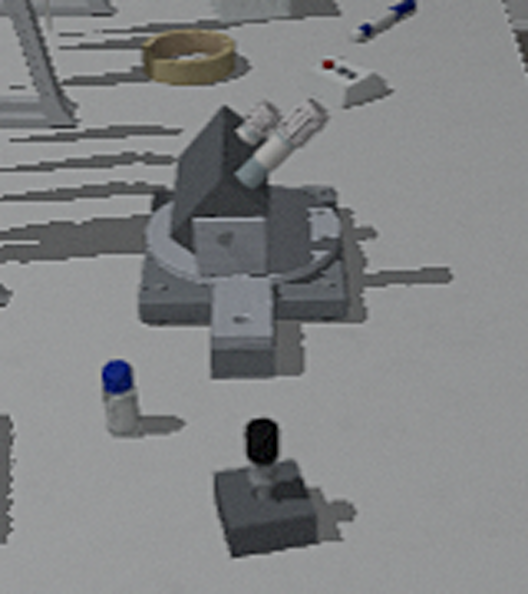

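The scene picture shows the pin grip at about (197,266) and the lug hole at (261,239). In the side picture they are at (319,294) and (312,256). The long tube is in the socket nearer the lug, with its cap at side (332,196), leaning towards the robot.

Run:
```python
from h import *
a=eyes.read_camera("scene");b=eyes.read_camera("side")
# all (scene, side) from the views
for n,u,v in [("grip",(197,265.8),(319.4,293.6)),("hole",(261.2,239.1),(312.4,256.4)),("cap",(303.9,193.3),(332.1,195.8)),
 ("tubemouth",(290.5,203.5),(315.2,213)),("capS",(319.7,189),(319,196.5))]:
    x,e=tri(ray(a,u),ray(b,v)); print(n,x.round(1),np.round(e,1))
print("grip z",atz(ray(a,(197,265.8)),59).round(1),atz(ray(b,(319.4,293.6)),59).round(1))
print("hole z",atz(ray(a,(261.2,239.1)),33).round(1),atz(ray(b,(312.4,256.4)),33).round(1))
for n,v in[("lug corners side near R,L, far",(275,338)),("",(211,340)),("",(272,280)),("",(216,277)),("foot nearL top",(140,299)),("foot nearR top",(346,294))]:
    print(n,atz(ray(b,(240+v[0]/3.3,160+v[1]/3.3)),24 if n.startswith("foot") else 33).round(1))
w=eyes.read_camera("wrist");print(np.round(w["extrinsics"],2),np.round(w["K"],1))
```

```text
grip [486.8 280.7  56.9] [0.4 0.4]
hole [510.5 117.5  31. ] [0.5 0.5]
cap [467.3  28.9 139.1] [0.8 0.8]
tubemouth [506.7  36.6  97.3] [1.7 1.7]
capS [502.5 -46.  104.2] [1.1 1.1]
grip z [484.  281.9  59. ] [486.8 282.7  59. ]
hole z [507.5 119.4  33. ] [510.5 119.7  33. ]
lug corners side near R,L, far [485.2 143.   33. ]
 [527.3 146.   33. ]
 [490.   70.7  33. ]
 [530.1  67.3  33. ]
foot nearL top [583.  83.  24.]
foot nearR top [437.6  74.3  24. ]
[[ 2.2000e-01  9.4000e-01  2.7000e-01  2.1566e+02]
 [-9.7000e-01  2.2000e-01  6.0000e-02 -5.9230e+02]
 [-0.0000e+00 -2.7000e-01  9.6000e-01  3.8433e+02]
 [ 0.0000e+00  0.0000e+00  0.0000e+00  1.0000e+00]] [[292.4   0.  315.8]
 [  0.  292.4 199.6]
 [  0.    0.    1. ]]
```

Add to h.py:
```python
def to(pos,rpy):
    s=readout.state(); A=R.from_euler("xyz",s["tcp_rot"]); d=A.inv().apply(np.array(pos)-s["eef_pos"])/1000
    r=(A.inv()*R.from_euler("xyz",rpy)).as_rotvec(degrees=True)
    print("turn",r.round(1).tolist(),"shift",d.round(4).tolist(),"rows",round(np.linalg.norm(d)/.0625,1),round(np.linalg.norm(r)/10.7,1))
def st():
    s=readout.state(); print({k:np.round(s[k],3).tolist() for k in("t","eef_pos","tcp_rot","joints","ft_force","opening","grip_force")})
```

```text
(no output)
```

Request:
move_arm(plan=[[[0, 0, -77], [0.365, -0.335, 0], 0], [[0, 0, -77], [0.365, -0.335, 0], 0], [[0, 0, -77], [0.365, -0.335, 0], 0], [[0, 0, -77], [0.365, -0.335, 0], 0], [[0, 0, -77], [0.365, -0.335, 0], 0]])

```text
t: 1.58
eef_pos: [318.2, -349.7, 214.9]
tcp_rot: [3.141, 0.0, 1.17]
ft_force: [0.6, -0.2, 0.1]
opening: 0.536
grip_force: 0.0
```

Request:
move_arm(plan=[[[0, 0, -23], [0.328, 0.005, 0], 0], [[0, 0, -23], [0.328, 0.005, 0], 0], [[0, 0, -23], [0.328, 0.005, 0], 0], [[0, 0, -23], [0.328, 0.005, 0], 0], [[0, 0, -23], [0.328, 0.005, 0], 0]])

```text
t: 2.2
eef_pos: [446.0, -64.3, 215.0]
tcp_rot: [3.141, 0.0, 1.566]
ft_force: [0.8, -0.5, -0.7]
opening: 0.498
grip_force: 0.0
```

Run:
```python
from h import *
st(); to([486,282,130],[np.pi,0,np.pi/2])
```

```text
{'t': 2.2, 'eef_pos': [445.957, -64.313, 214.962], 'tcp_rot': [3.141, 0.0, 1.566], 'joints': [-0.29, 0.243, 1.966, -0.0, 0.932, -0.285], 'ft_force': [0.803, -0.511, -0.71], 'opening': 0.498, 'grip_force': 0.0}
turn [0.1, 0.0, -0.3] shift [0.3466, 0.0382, 0.0849] rows 5.7 0.0
```

Request:
move_arm(plan=[[[0, 0, 0], [0.06, 0.005, 0], 0], [[0, 0, 0], [0.12, 0.01, 0], 0], [[0, 0, 0], [0.18, 0.02, 0], 0], [[0, 0, 0], [0.24, 0.03, 0], 0], [[0, 0, 0], [0.3, 0.038, 0.01], 0]])

```text
t: 2.82
eef_pos: [485.3, 235.9, 205.2]
tcp_rot: [3.14, -0.001, 1.566]
ft_force: [0.5, 1.1, 0.0]
opening: 0.503
grip_force: 0.0
```

```bash
cat > w.py <<'E'
from h import *
import sys
st(); p=eyes.read_camera("wrist"); save(sys.argv[1],p["img"])
for n in sys.argv[2:]:
    for r in eyes.cut_out(p,n)[:2]:
        ys,xs=np.where(r["mask"]); print(n,round(r["score"],2),np.round(r["uv"],1),xs.min(),xs.max(),ys.min(),ys.max(),len(xs))
print("expect pin grip/hole", proj(p,[[486,282,69],[486,282,59],[509,119,33]]).round(1).tolist())
E
python3 w.py w1 pin_mid park_block slant_rack long_tube_mid short_tube_mid
```

```text
{'t': 2.825, 'eef_pos': [485.276, 235.873, 205.196], 'tcp_rot': [3.14, -0.001, 1.566], 'joints': [0.33, 0.38, 1.781, -0.0, 0.978, 0.335], 'ft_force': [0.488, 1.129, 0.009], 'opening': 0.503, 'grip_force': 0.0}
pin_mid 0.85 [317.8 150.6] 308 326 138 158 309
pin_mid 0.25 [334.5 314.3] 290 373 254 333 2643
park_block 0.95 [318.6 139.2] 293 342 118 168 1509
slant_rack 0.56 [329.4 312.2] 283 375 244 334 3648
expect pin grip/hole [[316.5, 146.9], [316.5, 145.9], [334.7, 270.3]]
```

View pics/w1.png

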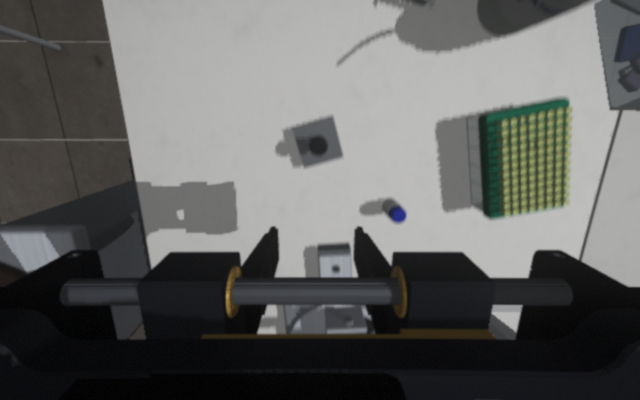

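The wrist picture shows the pin's grip at (317,146), the park block around it, and the lug hole between the fingers at (336,268). Both are within about 2 px of where I expected them.

Run:
```python
from h import *
p=eyes.read_camera("wrist"); im=p["img"]
g=im.sum(2).astype(float)
m=g[132:162,302:334]<120; ys,xs=np.where(m); print("grip dark",xs.mean()+302,ys.mean()+132,len(xs))
c=im[262:275,328:344].sum(2); m=c<c.max()*.6; ys,xs=np.where(m);uv=(xs.mean()+328,ys.mean()+262); print("hole",uv,len(xs)); print(atz(ray(p,uv),33).round(1))
m=g[132:162,302:334]<120; ys,xs=np.where(m); uv=(xs.mean()+302,ys.mean()+132); print(atz(ray(p,uv),67).round(1))
to([487,281.5,100],[np.pi,0,np.pi/2])
```

```text
grip dark 317.28 145.18285714285713 175
hole (np.float64(336.0), np.float64(268.1463414634146)) 41
[509.7 119.1  33. ]
[486.  280.4  67. ]
turn [0.0, 0.0, -0.4] shift [0.049, 0.0018, 0.1048] rows 1.9 0.0
```

Request:
move_arm(plan=[[[0, 0, 0], [0.045, 0.001, 0.05], 0], [[0, 0, 0], [0.045, 0.001, 0.1], 0], [[0, 0, 0], [0.045, 0.001, 0.14], 0], [[0, 0, 0], [0.045, 0.001, 0.165], 0], [[0, 0, 0], [0.045, 0.001, 0.165], 0]])

```text
t: 3.8
eef_pos: [485.8, 277.1, 38.6]
tcp_rot: [-3.139, 0.001, 1.564]
ft_force: [-0.2, 0.2, 0.4]
opening: 0.501
grip_force: 0.0
```

Request:
move_arm(plan=[[[0, 0, 0], [0, 0, 0], -1], [[0, 0, 0], [0, 0, 0], -1], [[0, 0, 0], [0, 0, 0], -1], [[0, 0, 0], [0, 0, 0], -1], [[0, 0, 0], [0, 0, 0], -1]])

```text
t: 4.42
eef_pos: [486.2, 278.7, 40.0]
tcp_rot: [3.141, -0.0, 1.566]
ft_force: [-0.9, -0.3, 5.4]
opening: 0.206
grip_force: 30.0
```

Request:
move_arm(plan=[[[0, 0, 0], [0, 0, -0.02], -1], [[0, 0, 0], [0, 0, -0.05], -1], [[0, 0, 0], [0, 0, -0.1], -1], [[0, 0, 0], [-0.05, 0.005, -0.1], -1], [[0, 0, 0], [-0.1, 0.015, -0.1], -1]])

```text
t: 5.05
eef_pos: [500.4, 177.8, 140.1]
tcp_rot: [3.141, -0.0, 1.568]
ft_force: [1.3, -0.5, -0.0]
opening: 0.206
grip_force: 30.0
```

Run:
```python
from h import *
st()
w=eyes.read_camera("wrist");save("w2",w["img"]);a=eyes.read_camera("scene");b=eyes.read_camera("side");save("b2",b["img"]);save("a2",a["img"])
s=readout.state();t=s["eef_pos"]
P=t+np.array([[0,0,19],[0,0,-36],[0,0,-8]])
for n,p in(("w",w),("a",a),("b",b)): print(n,proj(p,P).round(1).tolist())
def crop(p,f=4):
    u,v=proj(p,P[1:2])[0].astype(int); return cv2.resize(p["img"][v-32:v+32,u-32:u+32],None,fx=f,fy=f,interpolation=2)
save("c2",np.hstack([crop(w),crop(a),crop(b)]))
```

```text
{'t': 5.05, 'eef_pos': [500.356, 177.758, 140.103], 'tcp_rot': [3.141, -0.0, 1.568], 'joints': [0.217, 0.452, 1.872, -0.0, 0.817, 0.22], 'ft_force': [1.346, -0.535, -0.049], 'opening': 0.206, 'grip_force': 30.001}
w [[317.8, 257.9], [317.2, 223.7], [317.5, 238.8]]
a [[235.3, 201.3], [237.6, 223.9], [236.4, 212.6]]
b [[313.8, 219.0], [314.5, 242.8], [314.1, 230.9]]
```

View pics/c2.png

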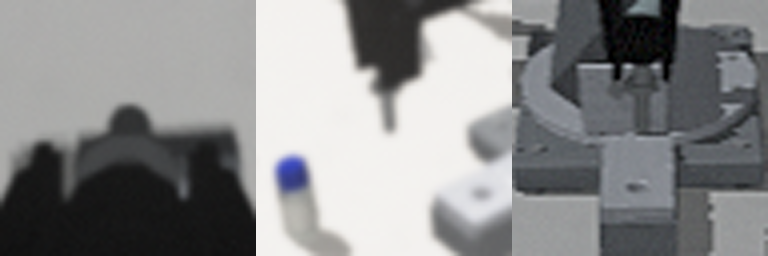

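Request:
move_arm(plan=[[[0, 0, 0], [-0.03, 0.005, 0.01], -1], [[0, 0, 0], [-0.0585, 0.0095, 0.02], -1], [[0, 0, 0], [-0.0585, 0.0095, 0.05], -1], [[0, 0, 0], [-0.0585, 0.0095, 0.05], -1], [[0, 0, 0], [-0.0585, 0.0095, 0.05], -1]])

```text
t: 5.82
eef_pos: [509.9, 120.8, 90.2]
tcp_rot: [3.141, 0.0, 1.567]
ft_force: [-0.7, 0.3, -0.1]
opening: 0.202
grip_force: 30.0
```

Run:
```python
from h import *
st()
w=eyes.read_camera("wrist");a=eyes.read_camera("scene");b=eyes.read_camera("side")
t=readout.state()["eef_pos"]
P=np.array([t+[0,0,-36],[509.7,119.1,33]])
ims=[]
for n,p in(("w",w),("a",a),("b",b)):
    q=proj(p,P); print(n,q.round(1).tolist()); u,v=q[0].astype(int); print(u-25,v-25)
    ims.append(cv2.resize(p["img"][v-25:v+25,u-25:u+25],None,fx=5,fy=5,interpolation=2))
save("c3",np.hstack(ims))
```

```text
{'t': 5.825, 'eef_pos': [509.933, 120.755, 90.183], 'tcp_rot': [3.141, 0.0, 1.567], 'joints': [0.106, 0.519, 1.932, -0.0, 0.691, 0.111], 'ft_force': [-0.686, 0.306, -0.06], 'opening': 0.202, 'grip_force': 30.0}
w [[316.7, 223.2], [316.2, 215.6]]
291 198
a [[259.6, 231.0], [260.8, 238.6]]
234 205
b [[312.3, 248.4], [312.8, 256.2]]
287 223
```

View pics/c3.png

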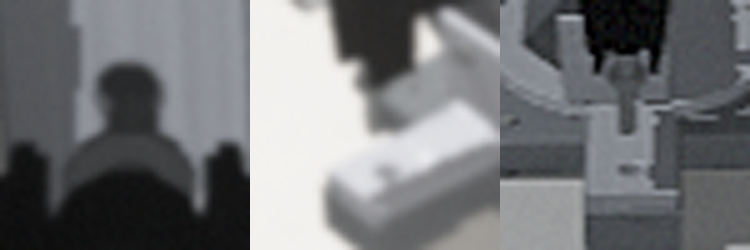

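The wrist crop shows the tip standing in front of the hole, aligned sideways at column 317. The hole's upper edge is near row 211. I'll measure that edge numerically.

Run:
```python
from h import *
w=eyes.read_camera("wrist");g=w["img"].mean(2)
t=readout.state()["eef_pos"];print(t)
print("col",[(r,int(g[r,315:319].mean())) for r in range(204,228)])
for r in (212,214,216,219,222): print(r,[int(x) for x in g[r,305:330]])
th=np.linspace(0,2*np.pi,4,endpoint=False)
c=np.c_[np.cos(th),np.sin(th),0*th]
print(proj(w,[509.7,119.1,33]+5.5*c).round(1).tolist(),"tip",proj(w,t+[0,0,-33]+4*c).round(1).tolist())
```

```text
[510.03188768 120.37148745  90.39024686]
col [(204, 148), (205, 148), (206, 148), (207, 148), (208, 143), (209, 122), (210, 84), (211, 53), (212, 43), (213, 41), (214, 41), (215, 41), (216, 42), (217, 44), (218, 45), (219, 45), (220, 44), (221, 45), (222, 44), (223, 45), (224, 50), (225, 61), (226, 65), (227, 64)]
212 [97, 121, 141, 144, 133, 104, 73, 51, 43, 43, 43, 42, 44, 44, 46, 59, 85, 118, 140, 149, 151, 151, 146, 143, 144]
214 [99, 125, 144, 140, 113, 79, 51, 42, 41, 41, 41, 41, 42, 41, 43, 42, 54, 86, 120, 146, 151, 150, 146, 142, 144]
216 [100, 128, 144, 141, 119, 90, 66, 51, 43, 41, 41, 43, 42, 42, 42, 44, 53, 75, 108, 137, 149, 150, 146, 143, 143]
219 [98, 127, 145, 146, 139, 116, 93, 75, 57, 46, 44, 47, 46, 45, 45, 47, 60, 90, 124, 145, 150, 150, 147, 143, 143]
222 [98, 127, 144, 148, 145, 137, 113, 76, 51, 45, 44, 44, 45, 44, 44, 44, 51, 85, 125, 143, 150, 151, 147, 143, 142]
[[322.7, 215.1], [315.9, 208.8], [309.3, 215.2], [316.0, 221.5]] tip [[321.9, 224.3], [316.4, 219.2], [311.1, 224.3], [316.5, 229.3]]
```

Request:
move_arm(plan=[[[0, 0, 0], [-0.001, -0.001, 0.01], -1], [[0, 0, 0], [-0.001, -0.001, 0.01], -1], [[0, 0, 0], [-0.001, -0.001, 0.01], -1], [[0, 0, 0], [-0.001, -0.001, 0.01], -1]])

```text
t: 6.52
eef_pos: [508.8, 118.9, 79.7]
tcp_rot: [3.142, 0.0, 1.566]
ft_force: [-0.2, -0.6, -1.4]
opening: 0.206
grip_force: 30.0
```

Request:
move_arm(plan=[[[0, 0, 0], [-0.0003, 0.0004, 0.005], -1], [[0, 0, 0], [-0.0003, 0.0004, 0.01], -1], [[0, 0, 0], [-0.0003, 0.0004, 0.015], -1], [[0, 0, 0], [-0.0003, 0.0004, 0.02], -1], [[0, 0, 0], [-0.0003, 0.0004, 0.02], -1]])

```text
t: 7.15
eef_pos: [508.9, 118.5, 59.1]
tcp_rot: [-3.141, 0.0, 1.566]
ft_force: [0.7, -2.5, -2.1]
opening: 0.207
grip_force: 30.0
```

Request:
move_arm(plan=[[[0, 0, 0], [0, 0, 0.005], -1], [[0, 0, 0], [0, 0, 0.01], -1], [[0, 0, 0], [0, 0, 0.015], -1], [[0, 0, 0], [0, 0, 0.018], -1], [[0, 0, 0], [0, 0, 0.018], -1]])

```text
t: 7.78
eef_pos: [509.4, 118.5, 41.5]
tcp_rot: [3.141, 0.0, 1.566]
ft_force: [1.7, -4.9, 2.2]
opening: 0.203
grip_force: 30.0
```

Request:
move_arm(plan=[[[0, 0, 0], [0, 0, 0.0015], -1], [[0, 0, 0], [0, 0, 0.0015], -1]])

```text
t: 8.02
eef_pos: [510.0, 118.5, 41.2]
tcp_rot: [3.139, -0.0, 1.566]
ft_force: [-1.3, -6.3, 16.4]
opening: 0.204
grip_force: 30.0
```

Request:
move_arm(plan=[[[0, 0, 0], [0, 0, 0], 0], [[0, 0, 0], [0, 0, 0], 0], [[0, 0, 0], [0, 0, 0], 0], [[0, 0, 0], [0, 0, 0], 0], [[0, 0, 0], [0, 0, -0.02], 0]])

```text
t: 8.65
eef_pos: [508.4, 118.6, 59.3]
tcp_rot: [-3.139, 0.0, 1.566]
ft_force: [-0.0, -0.4, 0.5]
opening: 0.497
grip_force: 0.0
```

Request:
move_arm(plan=[[[0, 0, 0], [0, 0, -0.05], 0], [[0, 0, 0], [0, 0, -0.1], 0], [[0, 0, 0], [0, 0, -0.16], 0], [[0, 0, 0], [0.02, 0, -0.17], 0], [[0, 0, 0], [0.02, 0, -0.17], 0]])

```text
t: 9.28
eef_pos: [509.3, 139.3, 230.9]
tcp_rot: [3.14, -0.0, 1.567]
ft_force: [-0.9, 0.2, -0.7]
opening: 0.505
grip_force: 0.0
```

Run:
```python
from h import *
st()
w=eyes.read_camera("wrist");a=eyes.read_camera("scene");b=eyes.read_camera("side")
# pin grip bottom/top if home
Q=[[509.6,118.6,70],[509.6,118.6,60]]
ims=[]
for n,p in(("w",w),("a",a),("b",b)):
    q=proj(p,Q); print(n,q.round(1).tolist()); u,v=q[1].astype(int); u0,v0=u-40,v-45
    if n!="w": v0-=15
    if n=="b":u0+=10
    if n=="a":u0+=25
    print(u0,v0); ims.append(cv2.resize(p["img"][v0:v0+80,u0:u0+80],(320,320),interpolation=2)) if n!="w" else None
    for m in ("pin_mid","long_tube_mid"):
        for r in eyes.cut_out(p,m)[:1]:
            ys,xs=np.where(r["mask"]); print(n,m,round(r["score"],2),np.round(r["uv"],1),xs.min(),xs.max(),ys.min(),ys.max())
save("c4",np.hstack(ims))
```

```text
{'t': 9.275, 'eef_pos': [509.285, 139.311, 230.852], 'tcp_rot': [3.14, -0.0, 1.567], 'joints': [0.142, 0.335, 1.775, 0.0, 1.029, 0.146], 'ft_force': [-0.93, 0.239, -0.706], 'opening': 0.505, 'grip_force': 0.0}
w [[316.4, 202.1], [316.3, 199.8]]
276 154
w pin_mid 0.53 [317.1 199.3] 309 323 188 208
w long_tube_mid 0.82 [279.4 310.3] 264 319 273 321
a [[260.0, 225.1], [260.3, 228.8]]
245 168
a long_tube_mid 0.72 [302.2 196.5] 288 311 187 206
b [[312.4, 242.0], [312.5, 245.8]]
282 185
b pin_mid 0.54 [314.7 248.3] 309 317 241 258
b long_tube_mid 0.53 [326.9 202.3] 313 339 190 216
```

View pics/c4.png

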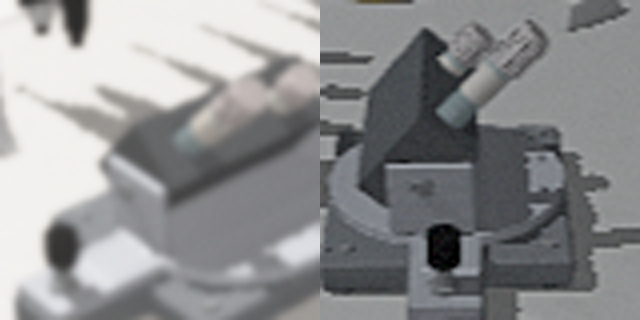

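The pin grip shows at side (312.8,246.8) and scene (260.3,229.8), about where it would sit when fully home, and the gripper let go of it. Next I turn the gripper for the long tube.

Request:
move_arm(plan=[[[0, 0, 87], [-0.06, 0, -0.02], 0], [[0, 0, 87], [-0.11, 0, -0.02], 0], [[0, 0, 87], [-0.11, 0, -0.02], 0], [[0, 0, 87], [-0.11, 0, -0.02], 0], [[0, 0, 87], [-0.11, 0, -0.02], 0]])

```text
t: 10.35
eef_pos: [508.7, 28.3, 250.0]
tcp_rot: [-3.142, 0.0, 0.621]
ft_force: [-0.0, 0.9, 0.1]
opening: 0.501
grip_force: 0.0
```

Run:
```python
from h import *
st(); to([480,30,250],[np.pi,-.7,.05])
```

```text
{'t': 10.35, 'eef_pos': [508.667, 28.303, 249.973], 'tcp_rot': [-3.142, 0.0, 0.621], 'joints': [-0.074, 0.289, 1.79, -0.0, 1.063, 0.875], 'ft_force': [-0.004, 0.907, 0.13], 'opening': 0.501, 'grip_force': 0.0}
turn [-11.5, 39.0, 31.4] shift [-0.0223, -0.0181, -0.0] rows 0.5 4.8
```

Request:
move_arm(plan=[[[-11.5, 39, 31.5], [-0.022, -0.018, 0], 0], [[-11.5, 39, 31.5], [-0.022, -0.018, 0], 0], [[-11.5, 39, 31.5], [-0.022, -0.018, 0], 0], [[-11.5, 39, 31.5], [-0.022, -0.018, 0], 0], [[-11.5, 39, 31.5], [-0.022, -0.018, 0], 0]])

```text
t: 10.98
eef_pos: [481.4, 34.5, 251.1]
tcp_rot: [3.138, -0.661, 0.106]
ft_force: [-0.5, 1.0, 0.6]
opening: 0.502
grip_force: 0.0
```

```bash
python3 w.py w5 long_tube_mid short_tube_mid slant_rack
```

```text
{'t': 10.975, 'eef_pos': [481.43, 34.543, 251.057], 'tcp_rot': [3.138, -0.661, 0.106], 'joints': [-0.153, 0.073, 2.265, 0.777, 0.221, 0.6], 'ft_force': [-0.461, 0.992, 0.567], 'opening': 0.502, 'grip_force': 0.0}
long_tube_mid 0.96 [324.6 263.5] 313 331 243 275 512
long_tube_mid 0.57 [331.9 240.3] 242 409 208 318 6779
short_tube_mid 0.45 [387.9 252. ] 380 391 246 262 136
slant_rack 0.72 [336.3 239.1] 242 410 208 318 6983
expect pin grip/hole [[115.8, 254.0], [120.8, 255.6], [255.4, 254.5]]
```

View pics/w5.png

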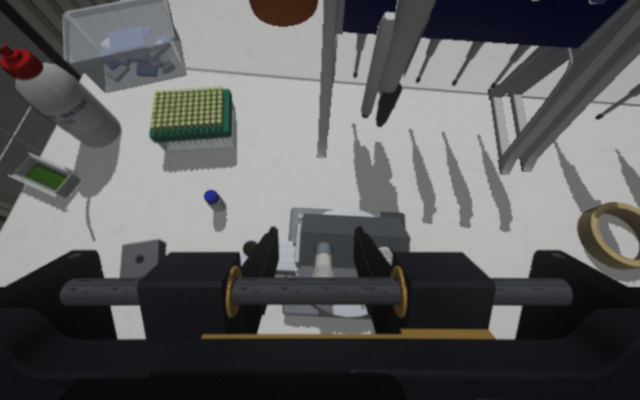

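The wrist picture shows the long tube between the fingers, running from its mouth at (323,244) to its cap near (325,275). The short cap is at (388,255), outside the right finger. Joint 5 is near its limit, so I'll use less tilt.

Run:
```python
from h import *
w=eyes.read_camera("wrist");b=eyes.read_camera("side")
r=[x for x in eyes.cut_out(w,"long_tube_mid") if x["mask"].sum()<1500][0]["mask"]
rows=np.arange(246,274);cs=np.array([np.where(r[v])[0].mean() for v in rows]);f=np.polyfit(rows,cs,1);print("axis",np.polyval(f,[246,260,273]))
o,d1=ray(w,(np.polyval(f,246),246));_,d2=ray(w,(np.polyval(f,273),273));n=np.cross(d1,d2)
def hit(uv):
    p,d=ray(b,uv);return p+d*(n@(o-p))/(n@d)
m=eyes.cut_out(b,"long_tube_mid")[0]["mask"];ys,xs=np.where(m);c=np.array([xs.mean(),ys.mean()]);e=np.linalg.svd(np.c_[xs,ys]-c,full_matrices=False)[2][0];e*=np.sign(e[0])
s=(np.c_[xs,ys]-c)@e;lo,hi=np.percentile(s,[1,99]);print("side ends",c+lo*e,c+hi*e)
A,B=hit(c+lo*e),hit(c+hi*e);print(A.round(1),B.round(1),np.linalg.norm(B-A))
t=(B-A)/np.linalg.norm(B-A);print("t",t.round(3),"lean",np.degrees(np.arccos(t[2])),"cap15",(B-15*t).round(1)); C=hit((332,197.8));print("C",C.round(1))
for T in(.38,.44): to([C[0]+19*np.sin(T),C[1],C[2]-19*np.cos(T)+90],[np.pi,-T,.05])
st()
```

```text
axis [322.31650246 322.52531472 322.71921182]
side ends [314.31106549 214.31895899] [336.95090916 191.95880069]
[510.   28.8  91.5] [456.4  24.3 147.7] 77.77620435873642
t [-0.689 -0.059  0.722] lean 43.74261721300217 cap15 [466.7  25.1 136.9]
C [467.9  25.2 133.1]
turn [-1.5, -16.0, 3.0] shift [-0.0354, 0.0087, 0.0308] rows 0.8 1.5
turn [-1.6, -12.5, 3.0] shift [-0.0343, 0.0088, 0.0311] rows 0.8 1.2
{'t': 11.375, 'eef_pos': [483.071, 35.008, 251.487], 'tcp_rot': [3.137, -0.659, 0.112], 'joints': [-0.153, 0.075, 2.259, 0.765, 0.226, 0.608], 'ft_force': [0.59, 0.489, 0.369], 'opening': 0.501, 'grip_force': 0.0}
```

Run:
```python
from h import *
to([475,26,209],[np.pi,-.42,.06])
```

```text
turn [-1.2, -13.7, 2.5] shift [-0.0331, 0.0079, 0.0281] rows 0.7 1.3
```

Request:
move_arm(plan=[[[-1.2, -13.7, 2.5], [-0.033, 0.008, 0.028], 0], [[-1.2, -13.7, 2.5], [-0.033, 0.008, 0.028], 0], [[-1.2, -13.7, 2.5], [-0.033, 0.008, 0.028], 0], [[-1.2, -13.7, 2.5], [-0.033, 0.008, 0.028], 0], [[-1.2, -13.7, 2.5], [-0.033, 0.008, 0.028], 0]])

```text
t: 12.0
eef_pos: [474.6, 26.0, 209.1]
tcp_rot: [-3.14, -0.42, 0.059]
ft_force: [0.2, -0.7, 0.1]
opening: 0.501
grip_force: 0.0
```

Run:
```python
from h import *
w=eyes.read_camera("wrist");save("w6",w["img"]);st()
C=np.array([467,25.5,136.5]);t=np.array([-.69,-.05,.722]);print(proj(w,[C-60*t,C-40*t,C,C+15*t]).round(1).tolist())
r=[x for x in eyes.cut_out(w,"long_tube_mid") if x["mask"].sum()<2500][0]["mask"]
print([(v,np.where(r[v])[0].mean().round(1)) for v in range(200,300,6) if r[v].any()])
to([475,26,119],[np.pi,-.42,.06])
```

```text
{'t': 12.05, 'eef_pos': [474.562, 26.054, 209.117], 'tcp_rot': [-3.14, -0.42, 0.059], 'joints': [-0.129, 0.163, 2.184, 0.206, 0.389, 1.207], 'ft_force': [-0.048, -0.021, -0.85], 'opening': 0.499, 'grip_force': 0.0}
[[314.9, 209.3], [315.0, 221.7], [315.3, 251.2], [315.4, 264.4]]Traceback (most recent call last):
  File "<stdin>", line 4, in <module>
IndexError: list index out of range
```

```bash
python3 -c "
import cv2;i=cv2.imread('pics/w6.png')[170:320,210:430];cv2.imwrite('pics/w6c.png',cv2.resize(i,None,fx=3,fy=3))
from h import *
to([475,26,119],[np.pi,-.42,.06])"
```

```text
turn [-0.1, -0.0, -0.1] shift [-0.0364, 0.0002, 0.0825] rows 1.4 0.0
```

View pics/w6c.png

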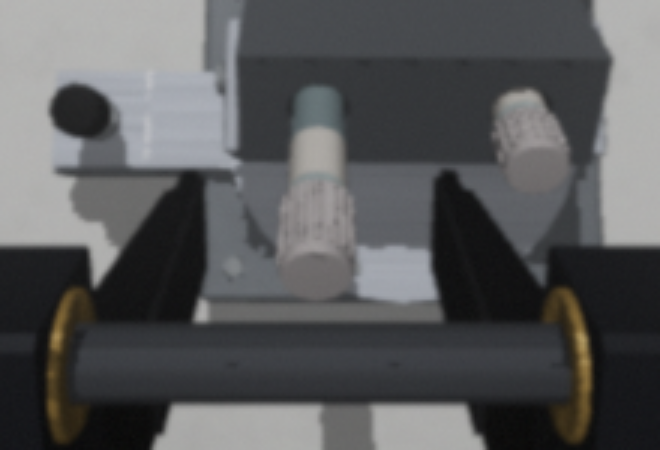

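The crop shows the long cap centred between the fingers at about (316,248), within 3 px of the prediction. The pin is seated at the left, and the short cap is outside the right finger. I'll descend.

Request:
move_arm(plan=[[[0, 0, 0], [-0.012, 0, 0.028], 0], [[0, 0, 0], [-0.024, 0, 0.056], 0], [[0, 0, 0], [-0.0345, 0, 0.083], 0], [[0, 0, 0], [-0.0345, 0, 0.083], 0], [[0, 0, 0], [-0.0345, 0, 0.083], 0]])

```text
t: 12.72
eef_pos: [476.9, 26.3, 118.9]
tcp_rot: [-3.14, -0.419, 0.059]
ft_force: [0.7, 0.0, -0.1]
opening: 0.499
grip_force: 0.0
```

Request:
move_arm(plan=[[[0, 0, 0], [0, 0, 0], -1], [[0, 0, 0], [0, 0, 0], -1], [[0, 0, 0], [0, 0, 0], -1], [[0, 0, 0], [0, 0, 0], -1], [[0, 0, 0], [0, 0, 0], -1]])

```text
t: 13.35
eef_pos: [477.0, 26.3, 119.3]
tcp_rot: [-3.14, -0.42, 0.059]
ft_force: [-1.4, 0.5, 2.5]
opening: 0.216
grip_force: 30.0
```

Run:
```python
from h import *
st(); s=readout.state(); A=R.from_euler("xyz",s["tcp_rot"])
for t in([-.643,-.643*.06,.766],[-.68,-.68*.06,.73]): print(A.inv().apply(np.array(t)/np.linalg.norm(t)).round(3))
```

```text
{'t': 13.35, 'eef_pos': [477.0, 26.323, 119.273], 'tcp_rot': [-3.14, -0.42, 0.059], 'joints': [-0.128, 0.348, 2.29, 0.71, 0.118, 0.694], 'ft_force': [-1.389, 0.547, 2.467], 'opening': 0.216, 'grip_force': 30.0}
[-0.275 -0.001 -0.961]
[-0.325 -0.001 -0.946]
```

Request:
move_arm(plan=[[[0, 0, 0], [-0.0015, 0, -0.005], -1], [[0, 0, 0], [-0.003, 0, -0.01], -1], [[0, 0, 0], [-0.0045, 0, -0.015], -1], [[0, 0, 0], [-0.006, 0, -0.02], -1], [[0, 0, 0], [-0.006, 0, -0.02], -1]])

```text
t: 13.98
eef_pos: [463.3, 25.4, 135.3]
tcp_rot: [-3.14, -0.421, 0.059]
ft_force: [0.3, 1.1, -0.2]
opening: 0.215
grip_force: 30.0
```

Request:
move_arm(plan=[[[0, 0, 0], [-0.003, 0, -0.01], -1], [[0, 0, 0], [-0.006, 0, -0.02], -1], [[0, 0, 0], [-0.009, 0, -0.03], -1], [[0, 0, 0], [-0.0125, 0, -0.042], -1], [[0, 0, 0], [-0.0135, 0, -0.046], -1]])

```text
t: 14.6
eef_pos: [432.2, 23.6, 171.8]
tcp_rot: [-3.14, -0.421, 0.059]
ft_force: [0.2, -0.1, -0.7]
opening: 0.217
grip_force: 30.0
```

Run:
```python
from h import *
st(); to([440,35,260],[np.pi,-.42,.06])
```

```text
{'t': 14.6, 'eef_pos': [432.229, 23.579, 171.822], 'tcp_rot': [-3.14, -0.421, 0.059], 'joints': [-0.154, 0.176, 2.321, 0.365, 0.248, 1.021], 'ft_force': [0.23, -0.078, -0.712], 'opening': 0.217, 'grip_force': 30.0}
turn [-0.0, -0.0, -0.1] shift [0.0437, -0.0111, -0.077] rows 1.4 0.0
```

Request:
move_arm(plan=[[[0, 0, 0], [0.01, 0, -0.023], -1], [[0, 0, 0], [0.02, 0, -0.046], -1], [[0, 0, 0], [0.03, 0, -0.069], -1], [[0, 0, 0], [0.041, 0, -0.091], -1], [[0, 0, 0], [0.041, 0, -0.091], -1]])

```text
t: 15.22
eef_pos: [433.4, 23.5, 272.5]
tcp_rot: [-3.141, -0.423, 0.059]
ft_force: [0.3, 0.0, -0.5]
opening: 0.212
grip_force: 30.0
```

Run:
```python
from h import *
st(); to([500,28,260],[np.pi,.32,.06])
```

```text
{'t': 15.225, 'eef_pos': [433.428, 23.492, 272.457], 'tcp_rot': [-3.141, -0.423, 0.059], 'joints': [-0.154, -0.005, 2.162, 0.162, 0.577, 1.239], 'ft_force': [0.263, 0.005, -0.523], 'opening': 0.212, 'grip_force': 30.0}
turn [-0.1, -42.6, -0.0] shift [0.0557, -0.0005, 0.0388] rows 1.1 4.0
```

Request:
move_arm(plan=[[[0, -10, 0], [0.014, 0, 0.01], -1], [[0, -20, 0], [0.028, 0, 0.02], -1], [[0, -30, 0], [0.042, 0, 0.03], -1], [[0, -38, 0], [0.056, 0, 0.039], -1], [[0, -42.5, 0], [0.056, 0, 0.039], -1]])

```text
t: 15.85
eef_pos: [500.7, 27.8, 255.8]
tcp_rot: [-3.139, 0.328, 0.061]
ft_force: [-0.2, -0.5, -0.2]
opening: 0.214
grip_force: 30.0
```

Request:
move_arm(plan=[[[0, 0, 0], [0, 0, 0], -1], [[0, 0, 0], [0, 0, 0], -1]])

```text
t: 16.1
eef_pos: [499.2, 27.6, 257.8]
tcp_rot: [-3.14, 0.321, 0.06]
ft_force: [0.4, 0.1, 0.1]
opening: 0.214
grip_force: 30.0
```

Run:
```python
from h import *
st(); b=eyes.read_camera("side");a=eyes.read_camera("scene");t=readout.state()["eef_pos"]
ims=[]
for n,p in(("a",a),("b",b)):
    print(n,proj(p,t+[[0,0,0],[6,0,18],[6,0,-97]]).round(1).tolist())
    u,v=proj(p,t+[[0,0,-60]])[0].astype(int); print(u-45,v-60); ims.append(cv2.resize(p["img"][v-60:v+60,u-45:u+45],None,fx=4.4,fy=4.4,interpolation=2))
    for r in eyes.cut_out(p,"long_tube_mid")[:1]:
        ys,xs=np.where(r["mask"]);print(r["score"],xs.min(),xs.max(),ys.min(),ys.max(),[(y,xs[ys==y].mean().round(1)) for y in range(ys.min(),ys.max()+1,5)])
save("c7",np.hstack(ims))
```

```text
{'t': 16.1, 'eef_pos': [499.184, 27.603, 257.828], 'tcp_rot': [-3.14, 0.321, 0.06], 'joints': [-0.058, 0.407, 1.621, -0.035, 1.434, 1.464], 'ft_force': [0.356, 0.08, 0.079], 'opening': 0.214, 'grip_force': 30.0}
a [[294.8, 136.9], [293.0, 127.9], [293.8, 177.0]]
250 102
0.64 288 298 120 176 [(120, np.float64(293.0)), (125, np.float64(295.0)), (130, np.float64(295.0)), (135, np.float64(295.5)), (140, np.float64(293.5)), (145, np.float64(292.5)), (150, np.float64(292.0)), (155, np.float64(292.0)), (160, np.float64(292.5)), (165, np.float64(292.5)), (170, np.float64(292.5)), (175, np.float64(292.5))]
b [[317.4, 146.5], [314.5, 138.6], [315.7, 187.0]]
272 111
0.77 312 319 150 187 [(150, np.float64(317.0)), (155, np.float64(315.5)), (160, np.float64(315.5)), (165, np.float64(315.5)), (170, np.float64(315.5)), (175, np.float64(315.5)), (180, np.float64(315.5)), (185, np.float64(316.0))]
```

View pics/c7.png

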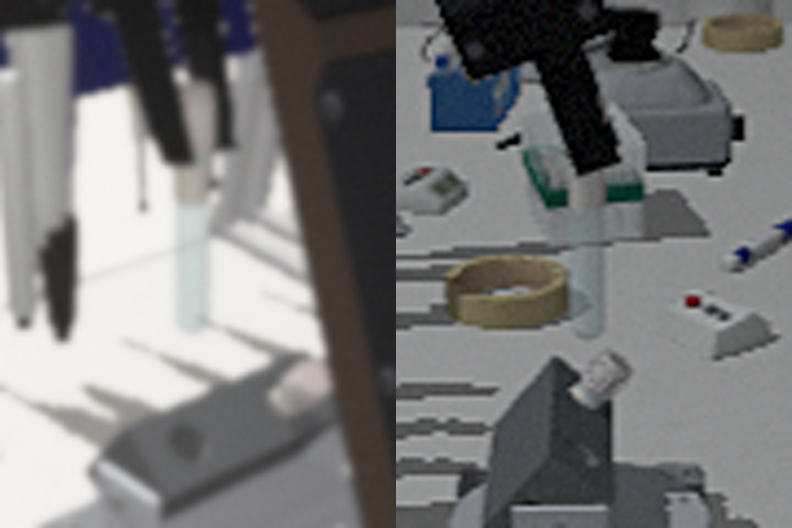

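The tube hangs vertical in both views, with its foot at side row 187, about 160 mm above the table. The empty socket and the undisturbed short tube show below it. I'll let it settle and hand in.

Request:
move_arm(plan=[[[0, 0, 0], [0, 0, 0], -1], [[0, 0, 0], [0, 0, 0], -1], [[0, 0, 0], [0, 0, 0], -1], [[0, 0, 0], [0, 0, 0], -1]])

```text
t: 16.8
eef_pos: [499.6, 27.5, 258.5]
tcp_rot: [-3.14, 0.322, 0.06]
ft_force: [0.2, 0.2, -0.4]
opening: 0.213
grip_force: 30.0
```

```bash
python3 -c "
from h import *
st(); print(env.job_done())"
```

```text
{'t': 16.8, 'eef_pos': [499.582, 27.484, 258.471], 'tcp_rot': [-3.14, 0.322, 0.06], 'joints': [-0.058, 0.407, 1.618, -0.036, 1.436, 1.464], 'ft_force': [0.15, 0.24, -0.429], 'opening': 0.213, 'grip_force': 30.0}
the job is handed in; nothing more can be done
None
```

I handed the job in at 16.8 s (no verdict came back): the pin is fully home and released, and the gripper holds the long tube upright and steady, cap up, with its foot about 16 cm above the table.

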